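Scrub a glass jar and hold the packing crate open

TASK

Take the bottle brush from its wooden stand and scrub the inside of the narrow glass jar that has a round foot: twice right down to the bottom and up again until the top of the bristles is at the rim; then put the brush back in its stand, fully down. Then raise the falling lid of the plywood packing crate by its bar and hold it open at 60 degrees so that a colleague can pack the jar; your program finishes while the gripper is holding the lid there (do not let go). Keep the jar standing, about where it is, and leave the other glassware and the rubber stopper alone.

Things in the scene. Friction and masses are not known exactly. Their poses are not given: they have to be found in the camera images.
- brush: Loose bottle brush, about 70 g, round about its own z axis, 220 mm long, standing bristles down in the hole of the stand. Origin: centre of the bristle tip (lower end); z points up along the brush to the handle. Stiff (rigid) bristle head 28 mm diameter (looks 30) from 0 to 50 mm, bare steel stem 6 mm diameter from 50 to 140 mm, round wooden handle 18 mm diameter from 140 to 220 mm.
- stand: Fixed wooden block 80 x 80 mm, 60 mm high, origin at the centre of its underside, z up. In the middle of its top is a round hole 34 mm in diameter, widened at the mouth by 3 mm, 50 mm deep: its floor is 10 mm above the origin. The brush stands in it, so its tip is at z = 10 mm in this frame; it can be drawn straight up out; standing there it may lean a few degrees.
- jar: Loose narrow upright glass jar, about 0.3 kg, on a round grey foot 72 mm in diameter and 8 mm thick; glass tube 50 mm outside diameter, 44 mm bore, rim 125 mm above the bench. Origin: centre of its underside, z up; the inner bottom is 11 mm above the origin. Empty at the start.
- crate: Fixed plywood packing crate, 180 mm along its x, 260 mm along its y, 100 mm high without the lid, with cells inside. Origin: centre of its underside; its -x side is the front (towards the robot, turned up to 0.3 rad), the hinge runs along its y at the far +x top edge.
- lid (a joint): Angle of the crate's lid in rad: 0 shut, growing as the front of the lid rises; 60 degrees = 1.047; it stops at 1.4. Plywood lid 180 x 260 x 12 mm, about 0.5 kg, nearly free hinge without spring: it falls shut from any angle when let go. It turns about the crate's +y axis through crate_hinge.
- lid_bar (a point): Middle of the round steel bar by which the lid is lifted: 12 mm diameter, along the crate's y, 130 mm long, carried by two 8 mm wide arms 62 mm either side of the middle. It lies in the lid's mid-plane, 45 mm in front of the lid's front edge with open space on both sides and below, and 225 mm from the hinge axis; 106 mm above the bench when shut. The bar can turn between the pads of a gripper.
- crate_hinge (a point): Middle of the lid's hinge axis, fixed on the crate, 106 mm above the bench, 90 mm behind (+x of) the crate's centre. Axes as the crate's.
- flask: Loose conical clear flask, foot 76 mm diameter, 154 mm high with a long thin neck; a bystander. Origin: centre of its underside, z up.
- beaker: Loose wide low beaker, 70 mm diameter, 75 mm high, no foot; a bystander. Origin: centre of its underside, z up.
- stopper: Loose black rubber stopper, 40 mm wide, 30 mm high; a bystander. Origin: centre of its underside.
- flask_b: Loose amber flask, 80 mm body, 170 mm high with a thin neck, standing towards the back; a bystander. Origin: centre of its underside.
Things that resemble listed ones, but are neither listed nor needed, are in the scene too. What is meant by the stand is not orange, purple or red, and is the smaller of those in its own colour.

How it is judged:
On the way, in this order (a step that is already met when the one before it is completed fails the run):
1. the brush is down at the bottom of the jar (z of brush in the frame of jar between 0.005 and 0.022 m and x of brush in the frame of jar between -0.02 and 0.02 m and y of brush in the frame of jar between -0.02 and 0.02 m), for 0.05 s.
2. it is drawn up the jar (z of brush in the frame of jar between 0.055 and 0.13 m and x of brush in the frame of jar between -0.02 and 0.02 m and y of brush in the frame of jar between -0.02 and 0.02 m), for 0.05 s.
3. it is down at the bottom a second time (all of step 1), for 0.05 s.
4. it is drawn up the jar a second time (all of step 2), for 0.05 s.
5. the brush is fully down in its stand again and let go, the lid still shut (z of brush in the frame of stand below 0.018 m and horizontal distance between brush and stand below 0.008 m and angle between brush's own z axis and vertical below 0.25 rad and contact force between brush and the fingers below 0.1 N and value of joint lid below 0.1 rad), for 0.2 s.
6. the lid is held at 60 degrees (value of joint lid between 0.942 and 1.152 rad and contact force between lid and the fingers above 0.3 N), for 0.2 s.
At the end, for the whole second after the job is handed in: The lid stands still at 60 degrees (within 6), held by the gripper's fingers and nothing else; the brush is back in its stand, tip within 8 mm of the hole's floor and of its centre, let go; the jar stands upright within 40 mm of where it was, flask and beaker are upright (all of step 6 and velocity of joint lid between -0.05 and 0.05 rad/s and contact force between lid and brush below 0.1 N and contact force between lid and jar below 0.1 N and contact force between lid and flask below 0.1 N and contact force between lid and beaker below 0.1 N and contact force between lid and stopper below 0.1 N and contact force between lid and flask_b below 0.1 N and z of brush in the frame of stand below 0.018 m and horizontal distance between brush and stand below 0.008 m and angle between brush's own z axis and vertical below 0.25 rad and contact force between brush and the fingers below 0.1 N and angle between each of jar, flask, beaker's own z axis and vertical below 0.1 rad and distance of jar from where it was at the start of the episode below 0.04 m); the arm keeps its last pose, push and grip.
It fails at once if the jar is knocked over (angle between jar's own z axis and vertical above 0.4 rad).
It fails at once if the jar is pushed away by more than 40 mm (distance of jar from where it was at the start of the episode above 0.04 m).
It fails at once if a bystander is moved by more than 30 mm (distance of any of flask, beaker, stopper, flask_b from where it was at the start of the episode above 0.03 m).
It also fails if it takes over 61 s, if anything falls off the work surface, if the arm or the gripper's body presses on something with over 40 N, if the wrist force passes 120 N, or if a joint passes its speed limit or range.

ROBOT

A 6-joint arm with a two-finger parallel gripper is mounted at the origin on the work surface. World frame = base frame: x ahead of the robot, y to its left, z up, the work surface at z = 0. Lengths are in m, angles in rad, forces in N, time in s.
With the tool pointing down it reaches from about 0.275 to 0.75 m from the base axis. Payload 10.2 kg.
Tool frame: the origin (TCP) lies at the very end of the fingers, on their centre line; the grasp point (between the pads) lies 19 mm behind it (arm.grasp_offset is the distance from the TCP to the grasp point, in m); z points along the fingers, y is the line along which they close (so a half turn about z gives the same grasp; the last joint's range is limited). The gripper opens to 85 mm and grips with 20 to 120 N. Pads are 22 mm wide; open, the fingers measure 114 mm over their backs; the gripper's body (76 mm by 85 mm) begins 54 mm behind the grasp point. The pads swing forward as they close: fully open they stand 13 mm farther back than shut.
Start: joints at [0.955, 0.313, 1.498, -0, 1.331, -0.223], TCP at [0.201, 0.485, 0.231] pointing down, gripper open.
Joint ranges: [-2.94, 2.94], [-0.97, 2.17], [0.19, 2.56], [-1.23, 4.37], [0.02, 3.11], [-2.88, 2.88]. Speed limits (rad/s): [2.39, 2.39, 3.01, 3.14, 3.14, 3.14].

INTERFACE

Orientations are given as a unit quaternion [w, x, y, z].
In Python, from workcell import arm, vision gives the robot as it stands.
- The arm moves only by the tool carry_out, never from a script. Its arguments are lists of equal length, an entry for each row: "travel": the shift along the tool's x, y, z normalised to -1 to 1, where 1 is 40 cm, a list of three; "delta_rot": the turn, a rotation vector about the tool's x, y, z normalised to -1 to 1, where 1 is 180 degrees, a list of three. In form: {"travel": [[x, y, z], ...], "delta_rot": [[wx, wy, wz], ...]}. A call has 1 to 5 rows; each row shifts and turns the commanded pose from where the row before left it, along the tool's axes as they then stand; what a row does not reach is not made up. A row lasts 1/12 s, in which the tool goes at most 41.7 mm and 7.16 degrees, less where a joint would pass 70% of its speed; a pose out of reach is approached as far as the arm can. A call with a number of a shift or a turn outside -1 to 1 is refused whole. A call with a gripper value outside its range is refused whole. "claw" is the closure in counts, from 0 (fully open) to 255 (shut), set as the call begins (left out, the last holds). The fingers move at their own pace and stop on an object; "newtons" is the grip in N (left out, the last holds). Time passes only in rows, so rows that do not move let the fingers close. It gives the time, the measured TCP pose, the force, the opening and the grip force at its end, in the units of the state.
- arm.state(): the state, without advancing time (a new reading comes with each control period).
- vision.capture(name): name is "scene" or "side" or "wrist"; returns the picture (420x560x3 uint8, red, green, blue); there is no depth.
- vision.calibration(name): a dict with "fx", "fy", "cx", "cy" (pixels), "distortion" ([k1, k2, p1, p2, k3] as OpenCV has them; the pictures are not rectified), "pose" (4x4, takes a point from camera to world coordinates); the wrist camera has in their place "tool_from_camera" (4x4, takes a point from camera to tool coordinates, whose origin is the TCP and whose axes are the flange's). Camera axes: x right, y down, z forward; pixel columns grow to the right and rows downward; lengths in m; the calibration is good to about 2 mm. A picture is of the moment at which its call begins: read the wrist's pose just before it. calibration takes no time and is no camera call.
- arm.finish_job(): hands the job in; it is judged then, once.
The state is a dict: "time_s": time; "joint_positions": joint angles; "joint_velocities": joint speeds; "effort": joint torques, N m; "position": TCP position; "tool_rot": TCP orientation; "ft_force": force on the tool from outside, world axes, zero at the start; "ft_torque": the same for the moment, N m; "width": finger opening in m; "grasp_force": force on a finger pad.
Only numpy, scipy, OpenCV 4.12 (cv2) and the standard library are available. Lean on these libraries where they do the work, as an engineer would, in place of code of your own. Each camera call takes 0.05 s, during which the arm holds its last target. There are 200 camera calls.

## Working session

There is one attempt and no reset: what is moved stays moved. The work goes in short steps, Python scripts to look and compute and a tool call to move; the robot and the scene stay as the last step left them, time stands still between calls to the robot, and variables do not carry over. Pictures are saved under pics/ and viewed, at most 10 in all, crops included, and the job is handed in when it is done.

Besides the shell and the picture viewer there is one more tool, called after "Emit:" as name(argument=value, ...) on one line, values as JSON. carry_out: Moves the arm, as the interface text tells. Its arguments: {"type":"object","properties":{"travel":{"type":"array"},"delta_rot":{"type":"array"},"claw":{"type":"number"},"newtons":{"type":"number"}},"required":["travel","delta_rot"]}

```bash
mkdir -p pics; ls
python3 - <<'E'
from workcell import arm, vision
import cv2
for n in ("scene","side"):
    cv2.imwrite(f"pics/{n}0.png",vision.capture(n)[:,:,::-1])
s=arm.state();print(s)
for n in ("scene","side","wrist"):print(vision.calibration(n))
E
```

```text
pics
{'time_s': 0.1, 'joint_positions': array([ 9.54641498e-01,  3.13417119e-01,  1.49829769e+00,  2.35414783e-05,
        1.33099276e+00, -2.23392608e-01]), 'joint_velocities': array([ 0.0003528 , -0.00253015, -0.00102446,  0.00027007,  0.00025877,
        0.00107443]), 'effort': array([ 1.76561320e-03, -4.12899506e+01, -2.60139978e+01, -1.99927504e-04,
        3.07865143e-03,  3.58680006e-05]), 'position': array([0.20082179, 0.48485407, 0.23080437]), 'tool_rot': array([-2.37634928e-04,  1.95124003e-01,  9.80778422e-01, -5.04403042e-04]), 'ft_force': array([0.07640401, 0.49765076, 0.08529281]), 'ft_torque': array([-0.00255597,  0.01870646, -0.02233468]), 'grasp_force': 0.0, 'width': 0.08535331450301305}
{'fx': 545.6494317921214, 'fy': 545.6494317921214, 'cx': 277.79456640721054, 'cy': 214.86596442362963, 'distortion': array([-0.14795219,  0.        ,  0.        ,  0.        ,  0.        ]), 'pose': array([[-0.81430244,  0.40304901, -0.41768772,  1.02343276],
       [ 0.58010834,  0.58946745, -0.56214094,  0.73845601],
       [ 0.01964297, -0.70005687, -0.71381688,  0.94587085],
    
[... 356 characters left out ...]
8837639, -0.91019729],
       [ 0.00846152, -0.86801943, -0.49645812,  0.68177176],
       [ 0.        ,  0.        ,  0.        ,  1.        ]])}
{'fx': 330.40700235487793, 'fy': 330.40700235487793, 'cx': 279.7343215118264, 'cy': 212.79309108453197, 'distortion': array([-0.06509066,  0.        ,  0.        ,  0.        ,  0.        ]), 'tool_from_camera': array([[ 5.17973601e-04, -9.59662116e-01, -2.81155394e-01,
         7.18591816e-02],
       [ 9.99999658e-01,  6.78233032e-04, -4.72696330e-04,
        -1.09708502e-03],
       [ 6.44317635e-04, -2.81155053e-01,  9.59662139e-01,
        -1.41713757e-01],
       [ 0.00000000e+00,  0.00000000e+00,  0.00000000e+00,
         1.00000000e+00]])}
```

View pics/scene0.png

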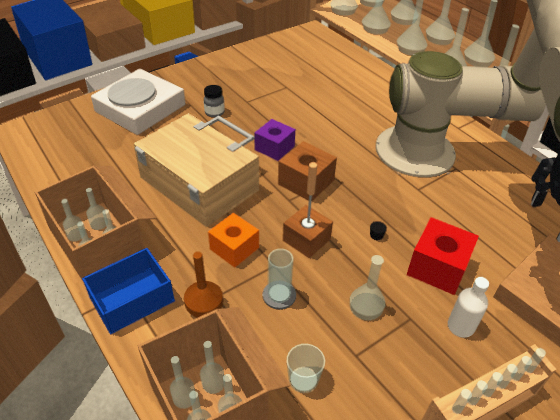

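View pics/side0.png

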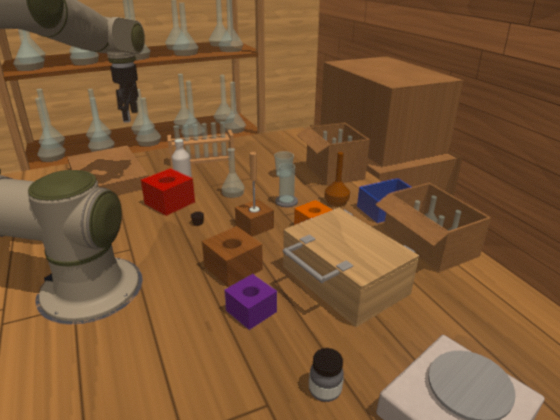

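Brown blocks: the large one at scene (307,168) is empty. The small one at scene (308,230), side (254,218), holds the brush. Orange (234,240), purple (275,138) and red (443,253) are excluded by colour, so the small brown block is the stand. The jar on its round foot is at scene (280,280), and the crate bar runs about (207,122) to (240,145). I'll confirm in enlarged crops.

Run:
```python
import cv2
a=cv2.imread("pics/scene0.png");b=cv2.imread("pics/side0.png")
cv2.imwrite("pics/c1.png",cv2.resize(a[150:320,240:400],None,fx=3.5,fy=3.5,interpolation=3)) 
cv2.imwrite("pics/c2.png",cv2.resize(b[140:290,220:420],None,fx=4,fy=4,interpolation=3))
```

```text
(no output)
```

View pics/c1.png

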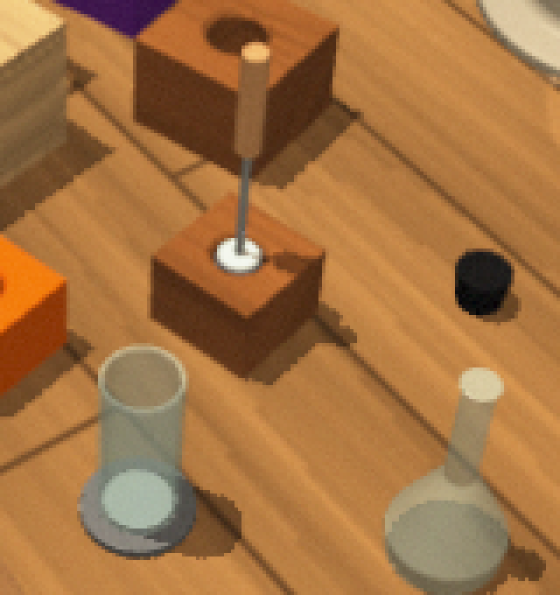

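View pics/c2.png

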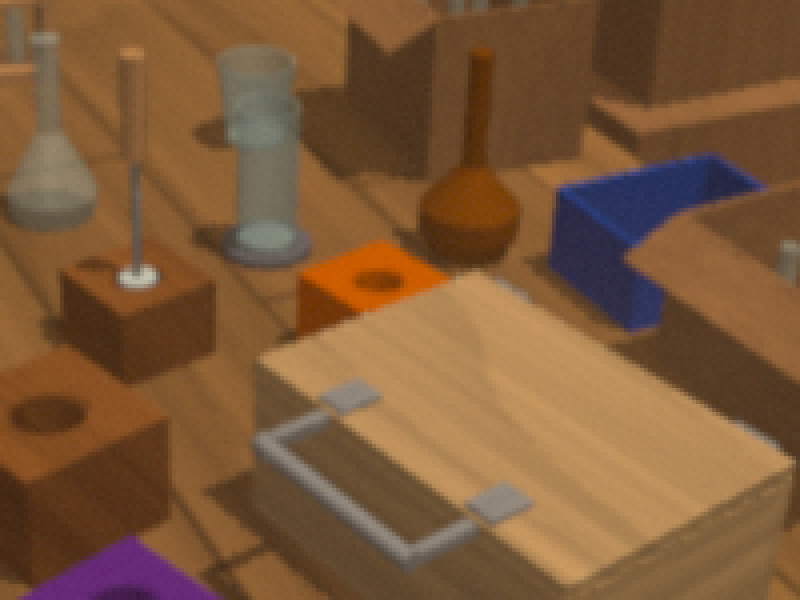

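The crops confirm the small brown block (side 80 mm to be checked) holds the brush. c1: stand top corners (151,263), (233,192), (324,258), (246,319), handle top (256,50), jar rim (142,378), foot (138,503). c2: handle top (131,52), stand, jar foot (266,244), bar ends (262,441) and (408,556), lid corners.

```bash
cat > h.py <<'E'
import numpy as np, cv2
from workcell import arm, vision
def ray(cam,px,T=None):
    c=vision.calibration(cam); K=np.array([[c['fx'],0,c['cx']],[0,c['fy'],c['cy']],[0,0,1]])
    u=cv2.undistortPoints(np.array([[px]],float),K,c['distortion'])[0,0]
    P=c['pose'] if T is None else T@c['tool_from_camera']
    return P[:3,3],P[:3,:3]@np.r_[u,1]
def onz(cam,px,z,T=None):
    o,d=ray(cam,px,T); return o+d*(z-o[2])/d[2]
def tri(r):
    A=0;b=0
    for o,d in r:
        d=d/np.linalg.norm(d);M=np.eye(3)-np.outer(d,d);A=A+M;b=b+M@o
    return np.linalg.solve(A,b)
def proj(cam,p,T=None):
    c=vision.calibration(cam); K=np.array([[c['fx'],0,c['cx']],[0,c['fy'],c['cy']],[0,0,1]])
    P=c['pose'] if T is None else T@c['tool_from_camera']
    q=np.linalg.inv(P)@np.r_[p,1]
    return cv2.projectPoints(q[None,:3],np.zeros(3),np.zeros(3),K,c['distortion'])[0][0,0]
def tool():
    from scipy.spatial.transform import Rotation as R
    s=arm.state();q=s['tool_rot'];T=np.eye(4);T[:3,:3]=R.from_quat(np.r_[q[1:],q[0]]).as_matrix();T[:3,3]=s['position'];return T
E
python3 - <<'E'
from h import *
np.set_printoptions(precision=4,suppress=True)
A=lambda x,y:(240+(x+.5)/3.5-.5,150+(y+.5)/3.5-.5)
B=lambda x,y:(220+(x+.5)/4-.5,140+(y+.5)/4-.5)
S=[onz("scene",A(*p),.06) for p in((151,263),(233,192),(324,258),(246,319))]
print("stand",*S,np.mean(S,0),[np.linalg.norm(S[i]-S[i-1]) for i in range(4)])
S2=[onz("side",B(*p),.06) for p in((62,275),(215,300))];print("stand side",np.mean(S2,0))
print("bristle",onz("scene",A(239,255),.06),onz("side",B(138,277),.06))
print("handle top",tri([ray("scene",A(256,50)),ray("side",B(131,52))]))
print("jar rim",onz("scene",A(142,378),.125),"foot",onz("scene",A(138,503),.006),onz("side",B(266,244),.006))
b=[onz("side",B(*p),.106) for p in((262,441),(408,556))];print("bar",*b,np.mean(b,0),np.linalg.norm(b[0]-b[1]))
L=[onz("side",B(*p),.112) for p in((258,358),(568,583),(793,465),(478,272))];print("lid",*L,[np.linalg.norm(L[i]-L[i-1]) for i in range(4)])
print("flask",onz("scene",A(446,540),.01),"stopper",onz("scene",A(482,290),.01),"beaker",onz("scene",(305,375),.01))
E
```

```text
stand [0.5139 0.0724 0.06  ] [0.431  0.0506 0.06  ] [0.4195 0.1317 0.06  ] [0.4931 0.1448 0.06  ] [0.4644 0.0999 0.06  ] [np.float64(0.07524952972850946), np.float64(0.0856821307477076), np.float64(0.08192817850825915), np.float64(0.07479700499944929)]
stand side [0.4527 0.0783 0.06  ]
bristle [0.4631 0.0986 0.06  ] [0.4582 0.0916 0.06  ]
handle top [0.4598 0.096  0.2288]
jar rim [0.6073 0.1903 0.125 ] foot [0.6065 0.1897 0.006 ] [0.6032 0.1865 0.006 ]
bar [ 0.4267 -0.1816  0.106 ] [ 0.4525 -0.304   0.106 ] [ 0.4396 -0.2428  0.106 ] 0.12511841712022223
lid [ 0.4569 -0.1109  0.112 ] [ 0.5115 -0.3617  0.112 ] [ 0.6812 -0.3291  0.112 ] [ 0.6318 -0.0749  0.112 ] [np.float64(0.17850598528567604), np.float64(0.25671811568983105), np.float64(0.17284561941889037), np.float64(0.25895173927337084)]
flask [0.473  0.3197 0.01  ] stopper [0.3161 0.181  0.01  ] beaker [0.679  0.3752 0.01  ]
```

Emit:
carry_out(travel=[[-0.08,-0.053,-0.02],[-0.08,-0.053,-0.02],[-0.08,-0.053,-0.02],[-0.08,-0.053,-0.02],[-0.08,-0.053,-0.02]], delta_rot=[[0,0,0],[0,0,0],[0,0,0],[0,0,0],[0,0,0]], claw=0)

```text
time_s: 0.52
position: [0.3086, 0.3242, 0.2715]
tool_rot: [-0.0, 0.195, 0.981, -0.0]
ft_force: [0.7, 0.6, 1.3]
width: 0.0856
grasp_force: 0.0
```

Emit:
carry_out(travel=[[-0.08,-0.053,0],[-0.08,-0.053,0],[-0.08,-0.053,0],[-0.08,-0.053,0],[-0.08,-0.053,0]], delta_rot=[[0,0,0],[0,0,0],[0,0,0],[0,0,0],[0,0,0]])

```text
time_s: 0.93
position: [0.416, 0.1649, 0.2712]
tool_rot: [-0.0, 0.195, 0.981, -0.0]
ft_force: [1.4, 0.6, 0.2]
width: 0.0852
grasp_force: 0.0
```

Emit:
carry_out(travel=[[-0.08,-0.053,0],[-0.08,-0.053,0],[0,0,0]], delta_rot=[[0,0,0],[0,0,0],[0,0,0]])

```text
time_s: 1.18
position: [0.4608, 0.0983, 0.2705]
tool_rot: [-0.0, 0.198, 0.98, -0.001]
ft_force: [-0.1, 1.1, -0.8]
width: 0.0856
grasp_force: 0.0
```

Run:
```python
from h import *
np.set_printoptions(precision=4,suppress=True)
T=tool(); im=vision.capture("wrist"); cv2.imwrite("pics/w1.png",im[:,:,::-1])
print(T, proj("wrist",[.461,.096,.23],T), proj("wrist",[.461,.096,.06],T), proj("wrist",[.605,.188,.125],T))
print("purple",onz("scene",(275,131),.05),"flask_b",onz("scene",(203,300),.01))
```

```text
[[-0.9218  0.3877 -0.0005  0.4608]
 [ 0.3877  0.9218 -0.0013  0.0983]
 [-0.0001 -0.0014 -1.      0.2705]
 [ 0.      0.      0.      1.    ]] [278.3151 244.4739] [279.2865 186.0277] [420.4581 295.7619]
purple [ 0.3202 -0.2315  0.05  ] flask_b [0.7493 0.1161 0.01  ]
```

View pics/w1.png

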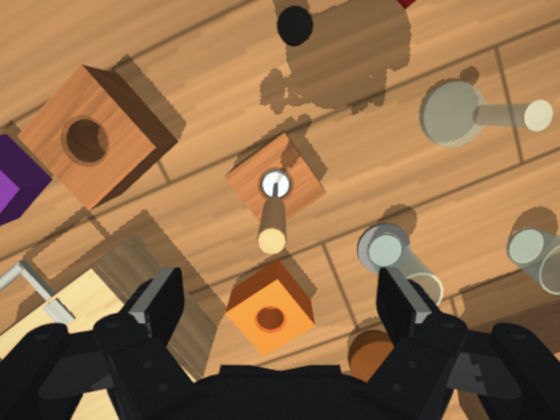

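The wrist view shows the handle top at (271,240), stand top corners (228,178), (285,133), (325,188), (270,224), bristle disc (276,184), jar rim about (423,289) and jar foot (384,249). All agree with the predictions to a few pixels.

Run:
```python
from h import *
np.set_printoptions(precision=4,suppress=True)
T=tool()
o=lambda p,z:onz("wrist",p,z,T)
S=[o(p,.06) for p in((228,178),(285,133),(325,188),(270,224))]
h=o((271,240),.23);print("stand",np.mean(S,0),"bristle",o((276,184),.06),"handle",h,"rim",o((423,289),.125),"foot",o((384,249),.008))
print("tool delta",T[:3,:3].T@(h-T[:3,3]))
```

```text
stand [0.4539 0.0981 0.06  ] bristle [0.456  0.0961 0.06  ] handle [0.4553 0.0954 0.23  ] rim [0.597  0.1949 0.125 ] foot [0.601  0.1896 0.008 ]
tool delta [ 0.0017 -0.0063  0.0406]
```

Emit:
carry_out(travel=[[0.002,-0.013,0.083],[0,0,0.083],[0,0,0.083],[0,0,0]], delta_rot=[[0,0,0],[0,0,0],[0,0,0],[0,0,0]])

```text
time_s: 1.57
position: [0.4522, 0.0993, 0.1667]
tool_rot: [-0.005, 0.195, 0.981, -0.001]
ft_force: [-0.7, 0.2, -1.2]
width: 0.0855
grasp_force: 0.0
```

Emit:
carry_out(travel=[[0,0,0],[0,0,0],[0,0,0],[0,0,0],[0,0,0]], delta_rot=[[0,0,0],[0,0,0],[0,0,0],[0,0,0],[0,0,0]], claw=255, newtons=50)

```text
time_s: 1.98
position: [0.4561, 0.0986, 0.1728]
tool_rot: [0.001, 0.195, 0.981, 0.0]
ft_force: [0.3, 0.2, 0.0]
width: 0.0259
grasp_force: 0.0
```

Emit:
carry_out(travel=[[0,0,0],[0,0,0],[0,0,0],[0,0,0],[0,0,0]], delta_rot=[[0,0,0],[0,0,0],[0,0,0],[0,0,0],[0,0,0]])

```text
time_s: 2.4
position: [0.456, 0.098, 0.1726]
tool_rot: [0.001, 0.195, 0.981, -0.001]
ft_force: [-0.7, -2.8, 6.1]
width: 0.0169
grasp_force: 48.5
```

Emit:
carry_out(travel=[[0,0,-0.05],[0,0,-0.1],[0,0,-0.1],[0,0,-0.1],[0,0,0]], delta_rot=[[0,0,0],[0,0,0],[0,0,0],[0,0,0],[0,0,0]])

```text
time_s: 2.82
position: [0.4575, 0.0985, 0.3191]
tool_rot: [0.006, 0.195, 0.981, 0.001]
ft_force: [0.5, -0.0, -0.4]
width: 0.0168
grasp_force: 49.4
```

Emit:
carry_out(travel=[[-0.05,0.07,0],[-0.05,0.07,0],[-0.05,0.07,0],[-0.05,0.07,0],[-0.05,0.07,0]], delta_rot=[[0,0,0],[0,0,0],[0,0,0],[0,0,0],[0,0,0]])

```text
time_s: 3.23
position: [0.6027, 0.1906, 0.3113]
tool_rot: [-0.0, 0.195, 0.981, 0.0]
ft_force: [0.7, -0.3, 0.3]
width: 0.0166
grasp_force: 49.4
```

Emit:
carry_out(travel=[[0,0,0],[0,0,0],[0,0,0]], delta_rot=[[0,0,0],[0,0,0],[0,0,0]])

```text
time_s: 3.48
position: [0.6013, 0.1894, 0.3114]
tool_rot: [-0.0, 0.195, 0.981, -0.0]
ft_force: [0.0, 0.7, -0.6]
width: 0.0168
grasp_force: 49.3
```

Run:
```python
from h import *
print(tool()[:3,3])
a=vision.capture("scene")[170:330,200:360,::-1];b=vision.capture("side")[110:250,200:400-60,::-1]
cv2.imwrite("pics/j1.png",np.hstack([cv2.resize(a,None,fx=2.5,fy=2.5,interpolation=3),cv2.resize(b,(400,400),interpolation=3)]))
```

```text
[0.60127087 0.18943594 0.31139695]
```

View pics/j1.png

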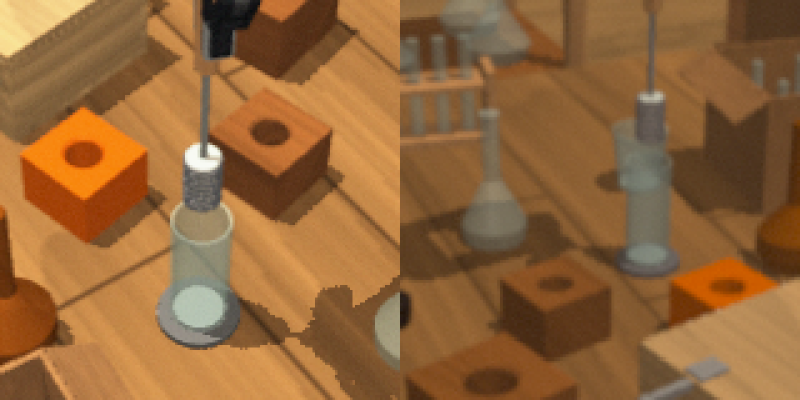

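Bristle head centred over the jar: scene crop head x 185–223 against rim 172–232; side crop head centre 650 against tube centre 648. The brush hangs vertically, so I'm going down.

Emit:
carry_out(travel=[[0,0,0.05],[0,0,0.05],[0,0,0.05],[0,0,0.05],[0,0,0]], delta_rot=[[0,0,0],[0,0,0],[0,0,0],[0,0,0],[0,0,0]])

```text
time_s: 4.0
position: [0.5997, 0.1889, 0.2287]
tool_rot: [-0.003, 0.195, 0.981, -0.001]
ft_force: [-0.6, 0.8, -1.0]
width: 0.0167
grasp_force: 49.3
```

Emit:
carry_out(travel=[[0,0,0.05],[0,0,0.05],[0,0,0.04],[0,0,0],[0,0,0]], delta_rot=[[0,0,0],[0,0,0],[0,0,0],[0,0,0],[0,0,0]])

```text
time_s: 4.42
position: [0.6017, 0.1894, 0.1773]
tool_rot: [0.001, 0.195, 0.981, 0.0]
ft_force: [-0.0, -0.4, -0.0]
width: 0.0167
grasp_force: 49.3
```

Emit:
carry_out(travel=[[0,0,0.005],[0,0,0],[0,0,0]], delta_rot=[[0,0,0],[0,0,0],[0,0,0]])

```text
time_s: 4.67
position: [0.6018, 0.1896, 0.1747]
tool_rot: [0.001, 0.195, 0.981, 0.0]
ft_force: [0.7, -0.6, -0.5]
width: 0.0164
grasp_force: 49.3
```

Emit:
carry_out(travel=[[0,0,-0.06],[0,0,-0.06],[0,0,-0.04],[0,0,0],[0,0,0]], delta_rot=[[0,0,0],[0,0,0],[0,0,0],[0,0,0],[0,0,0]])

```text
time_s: 5.08
position: [0.6018, 0.1896, 0.2382]
tool_rot: [0.001, 0.195, 0.981, 0.0]
ft_force: [0.4, -0.2, -0.7]
width: 0.0169
grasp_force: 49.4
```

Emit:
carry_out(travel=[[0,0,0.06],[0,0,0.06],[0,0,0.04],[0,0,0],[0,0,0]], delta_rot=[[0,0,0],[0,0,0],[0,0,0],[0,0,0],[0,0,0]])

```text
time_s: 5.5
position: [0.6009, 0.1895, 0.172]
tool_rot: [-0.001, 0.195, 0.981, -0.0]
ft_force: [0.2, -0.5, -1.5]
width: 0.0165
grasp_force: 49.4
```

Emit:
carry_out(travel=[[0,0,0],[0,0,0],[0,0,0]], delta_rot=[[0,0,0],[0,0,0],[0,0,0]])

```text
time_s: 5.75
position: [0.6015, 0.1895, 0.1734]
tool_rot: [-0.0, 0.195, 0.981, -0.0]
ft_force: [0.3, -0.3, -1.5]
width: 0.017
grasp_force: 49.4
```

Emit:
carry_out(travel=[[0,0,-0.06],[0,0,-0.06],[0,0,-0.04],[0,0,0],[0,0,0]], delta_rot=[[0,0,0],[0,0,0],[0,0,0],[0,0,0],[0,0,0]])

```text
time_s: 6.17
position: [0.6017, 0.1896, 0.2377]
tool_rot: [0.0, 0.195, 0.981, 0.0]
ft_force: [-0.6, 0.6, -2.0]
width: 0.0165
grasp_force: 49.4
```

Emit:
carry_out(travel=[[0,0,-0.06],[0,0,-0.07],[0,0,-0.05],[0,0,0]], delta_rot=[[0,0,0],[0,0,0],[0,0,0],[0,0,0]])

```text
time_s: 6.5
position: [0.6023, 0.1897, 0.3125]
tool_rot: [0.002, 0.195, 0.981, 0.001]
ft_force: [0.6, 0.7, -0.2]
width: 0.017
grasp_force: 49.4
```

Emit:
carry_out(travel=[[0.05,-0.07,0],[0.05,-0.07,0],[0.05,-0.07,0],[0.05,-0.07,0],[0.05,-0.07,0]], delta_rot=[[0,0,0],[0,0,0],[0,0,0],[0,0,0],[0,0,0]])

```text
time_s: 6.92
position: [0.4535, 0.0979, 0.3073]
tool_rot: [-0.002, 0.195, 0.981, -0.0]
ft_force: [0.8, -0.6, 0.3]
width: 0.017
grasp_force: 49.4
```

Emit:
carry_out(travel=[[0,0,0],[0,0,0],[0,0,0]], delta_rot=[[0,0,0],[0,0,0],[0,0,0]])

```text
time_s: 7.17
position: [0.4557, 0.0986, 0.3086]
tool_rot: [-0.001, 0.195, 0.981, -0.0]
ft_force: [-0.9, -0.6, -0.2]
width: 0.0166
grasp_force: 49.5
```

Emit:
carry_out(travel=[[0,0,0.06],[0,0,0.06],[0,0,0.05],[0,0,0],[0,0,0]], delta_rot=[[0,0,0],[0,0,0],[0,0,0],[0,0,0],[0,0,0]])

```text
time_s: 7.58
position: [0.4559, 0.0988, 0.241]
tool_rot: [-0.001, 0.195, 0.981, -0.0]
ft_force: [0.2, 0.2, -1.0]
width: 0.017
grasp_force: 49.4
```

Emit:
carry_out(travel=[[0,0,0.03],[0,0,0.03],[0,0,0.03],[0,0,0],[0,0,0]], delta_rot=[[0,0,0],[0,0,0],[0,0,0],[0,0,0],[0,0,0]])

```text
time_s: 8.0
position: [0.4562, 0.0986, 0.2065]
tool_rot: [0.0, 0.195, 0.981, 0.0]
ft_force: [-1.2, -0.5, -0.8]
width: 0.0169
grasp_force: 50.2
```

Emit:
carry_out(travel=[[0,0,0.03],[0,0,0.03],[0,0,0.018],[0,0,0],[0,0,0]], delta_rot=[[0,0,0],[0,0,0],[0,0,0],[0,0,0],[0,0,0]])

```text
time_s: 8.42
position: [0.456, 0.0986, 0.1752]
tool_rot: [0.0, 0.195, 0.981, 0.0]
ft_force: [-0.6, -1.5, -1.7]
width: 0.0166
grasp_force: 50.2
```

Emit:
carry_out(travel=[[0,0,0.006],[0,0,0],[0,0,0]], delta_rot=[[0,0,0],[0,0,0],[0,0,0]])

```text
time_s: 8.67
position: [0.4559, 0.0985, 0.1725]
tool_rot: [0.0, 0.195, 0.981, 0.0]
ft_force: [-0.3, -0.0, 0.2]
width: 0.0168
grasp_force: 50.2
```

Emit:
carry_out(travel=[[0,0,0],[0,0,0],[0,0,0],[0,0,0],[0,0,0]], delta_rot=[[0,0,0],[0,0,0],[0,0,0],[0,0,0],[0,0,0]], claw=0)

```text
time_s: 9.08
position: [0.4557, 0.0985, 0.1722]
tool_rot: [0.0, 0.195, 0.981, 0.0]
ft_force: [-0.2, 0.0, 0.3]
width: 0.0762
grasp_force: 0.0
```

Emit:
carry_out(travel=[[0,0,0],[0,0,-0.05],[0,0,-0.1],[0,0,-0.1],[0,0,0]], delta_rot=[[0,0,0],[0,0,0],[0,0,0],[0,0,0],[0,0,0]])

```text
time_s: 9.5
position: [0.4578, 0.0985, 0.2791]
tool_rot: [0.006, 0.195, 0.981, 0.001]
ft_force: [0.8, -0.7, 1.4]
width: 0.0855
grasp_force: 0.0
```

Run:
```python
from h import *
T=tool();w=vision.capture("wrist")[:,:,::-1]
a=vision.capture("scene")[150:310,240:400,::-1]
print(T[:3,3])
cv2.imwrite("pics/p1.png",np.hstack([cv2.resize(a,(420,420),interpolation=3),cv2.resize(w[100:300,180:380],(380,420),interpolation=3)]))
```

```text
[0.45782647 0.09851753 0.2791466 ]
```

View pics/p1.png

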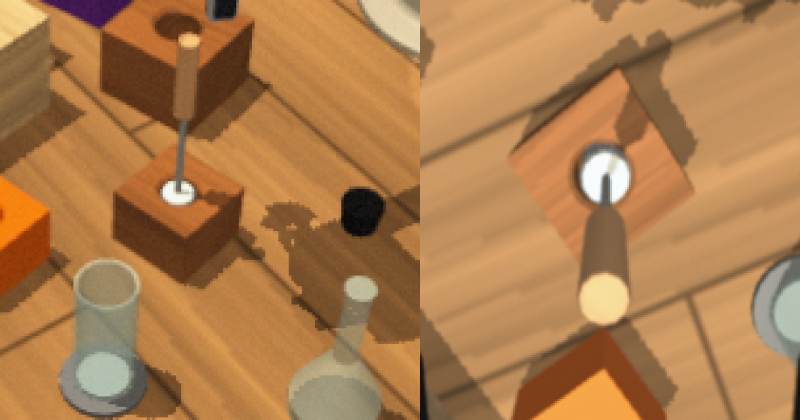

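The brush is seated in the stand as at the start (bristle disc at (178,192) in the left crop, centred in the hole) and the jar stands. On to the bar.

Emit:
carry_out(travel=[[-0.032,-0.089,0],[-0.032,-0.089,0],[-0.032,-0.089,0],[-0.032,-0.089,0],[-0.032,-0.089,0]], delta_rot=[[0,0,0],[0,0,0],[0,0,0],[0,0,0],[0,0,0]])

```text
time_s: 10.02
position: [0.4457, -0.0919, 0.2709]
tool_rot: [-0.001, 0.195, 0.981, 0.0]
ft_force: [1.0, -0.6, -0.0]
width: 0.0854
grasp_force: 0.0
```

Emit:
carry_out(travel=[[-0.032,-0.089,0],[-0.032,-0.089,0],[-0.032,-0.089,0],[-0.032,-0.089,0]], delta_rot=[[0,0,0],[0,0,0],[0,0,0],[0,0,0]])

```text
time_s: 10.35
position: [0.4386, -0.2432, 0.2708]
tool_rot: [-0.001, 0.195, 0.981, 0.001]
ft_force: [0.6, -1.2, -0.0]
width: 0.0851
grasp_force: 0.0
```

Emit:
carry_out(travel=[[0,0,0],[0,0,0],[0,0,0],[0,0,0],[0,0,0]], delta_rot=[[0,0,0.0385],[0,0,0.0385],[0,0,0.0385],[0,0,0.0385],[0,0,0.0385]])

```text
time_s: 10.77
position: [0.439, -0.2414, 0.2706]
tool_rot: [-0.001, 0.481, 0.877, 0.0]
ft_force: [-0.0, -0.4, -0.0]
width: 0.0853
grasp_force: 0.0
```

Emit:
carry_out(travel=[[0,0,0],[0,0,0],[0,0,0],[0,0,0],[0,0,0]], delta_rot=[[0,0,0.0385],[0,0,0.0385],[0,0,0.0385],[0,0,0],[0,0,0]], claw=135)

```text
time_s: 11.18
position: [0.4391, -0.2414, 0.2711]
tool_rot: [-0.001, 0.628, 0.779, 0.0]
ft_force: [-0.0, 1.0, 0.7]
width: 0.0402
grasp_force: 0.0
```

Emit:
carry_out(travel=[[0,0,0],[0,0,0],[0,0,0]], delta_rot=[[0,0,0],[0,0,0],[0,0,0]])

```text
time_s: 11.43
position: [0.4394, -0.2415, 0.2719]
tool_rot: [-0.0, 0.628, 0.778, 0.0]
ft_force: [-0.0, -0.3, 0.1]
width: 0.0403
grasp_force: 0.0
```

Run:
```python
from h import *
np.set_printoptions(precision=4,suppress=True)
T=tool();w=vision.capture("wrist")[:,:,::-1];cv2.imwrite("pics/w2.png",w)
s=arm.state();print(T,s['joint_positions'],s['width'])
for p in([.4267,-.1816,.106],[.4525,-.304,.106]):print(proj("wrist",p,T))
```

```text
[[-0.2104  0.9776 -0.0002  0.4394]
 [ 0.9776  0.2104  0.0002 -0.2415]
 [ 0.0002 -0.0002 -1.      0.2719]
 [ 0.      0.      0.      1.    ]] [-0.7367  0.233   1.4957  0.      1.413  -0.9483] 0.04014202374105587
[281.1703 127.2325]
[280.4346 254.9585]
```

View pics/w2.png

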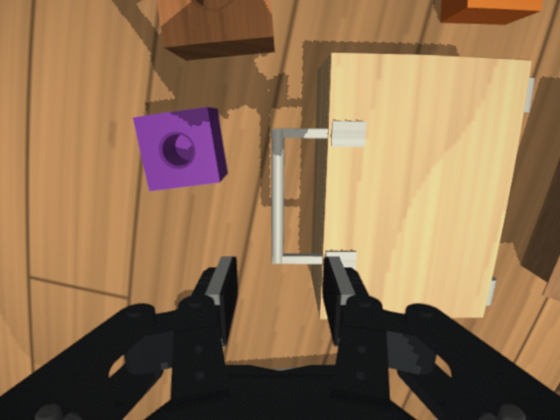

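The wrist view shows the bar at x≈278, y 133–261, arms at y 133 and 259. It's within 2 mm across and 5 mm along of the estimate, and parallel to the tool x axis. I'll correct for that and descend with the fingers 40 mm open, which clears the lid edge.

Emit:
carry_out(travel=[[-0.012,-0.005,0.09],[0,0,0.09],[0,0,0.09],[0,0,0.07],[0,0,0]], delta_rot=[[0,0,0],[0,0,0],[0,0,0],[0,0,0],[0,0,0]])

```text
time_s: 11.9
position: [0.4364, -0.2449, 0.1313]
tool_rot: [-0.005, 0.629, 0.778, 0.0]
ft_force: [0.3, 0.5, -0.1]
width: 0.0401
grasp_force: 0.0
```

Emit:
carry_out(travel=[[0,0,0.05],[0,0,0.04],[0,0,0.03],[0,0,0],[0,0,0]], delta_rot=[[0,0,0],[0,0,0],[0,0,0],[0,0,0],[0,0,0]])

```text
time_s: 12.32
position: [0.439, -0.2471, 0.0894]
tool_rot: [0.001, 0.629, 0.778, -0.0]
ft_force: [-0.2, -0.6, 0.5]
width: 0.0399
grasp_force: 0.0
```

Emit:
carry_out(travel=[[0,0,0],[0,0,0],[0,0,0],[0,0,0],[0,0,0]], delta_rot=[[0,0,0],[0,0,0],[0,0,0],[0,0,0],[0,0,0]], claw=255, newtons=60)

```text
time_s: 12.73
position: [0.4382, -0.2473, 0.0895]
tool_rot: [0.0, 0.629, 0.778, -0.001]
ft_force: [-6.5, -0.8, 7.5]
width: 0.0102
grasp_force: 58.5
```

Emit:
carry_out(travel=[[0,0,0],[0,0,0],[0,0,0]], delta_rot=[[0,0,0],[0,0,0],[0,0,0]])

```text
time_s: 12.98
position: [0.4382, -0.2473, 0.0895]
tool_rot: [0.0, 0.629, 0.778, -0.001]
ft_force: [-6.4, -1.0, 8.8]
width: 0.0102
grasp_force: 58.6
```

Emit:
carry_out(travel=[[0,0.001,-0.03],[0,0.002,-0.029],[0,0.004,-0.029],[0,0.005,-0.029],[0,0,0]], delta_rot=[[0,0,0],[0,0,0],[0,0,0],[0,0,0],[0,0,0]])

```text
time_s: 13.4
position: [0.4429, -0.2463, 0.137]
tool_rot: [0.0, 0.629, 0.778, -0.001]
ft_force: [-5.4, -3.4, -1.5]
width: 0.0102
grasp_force: 58.6
```

Emit:
carry_out(travel=[[0,0.015,-0.057],[0,0.021,-0.055],[0,0.027,-0.0525],[0,0,0],[0,0,0]], delta_rot=[[0,0,0],[0,0,0],[0,0,0],[0,0,0],[0,0,0]])

```text
time_s: 13.82
position: [0.4665, -0.2414, 0.2026]
tool_rot: [-0.0, 0.629, 0.778, -0.002]
ft_force: [-15.6, -5.3, 5.3]
width: 0.0098
grasp_force: 59.5
```

Emit:
carry_out(travel=[[0,0.028,-0.05],[0,0.036,-0.046],[0,0.041,-0.042],[0,0,0],[0,0,0]], delta_rot=[[0,0,0],[0,0,0],[0,0,0],[0,0,0],[0,0,0]])

```text
time_s: 14.23
position: [0.5083, -0.2326, 0.2587]
tool_rot: [0.001, 0.629, 0.778, -0.002]
ft_force: [-12.3, -3.9, 11.3]
width: 0.0094
grasp_force: 61.2
```

Emit:
carry_out(travel=[[0,0.043,-0.04],[0,0.048,-0.034],[0,0,0],[0,0,0],[0,0,0]], delta_rot=[[0,0,0],[0,0,0],[0,0,0],[0,0,0],[0,0,0]])

```text
time_s: 14.65
position: [0.5438, -0.2252, 0.2873]
tool_rot: [0.001, 0.629, 0.777, -0.001]
ft_force: [-5.7, -4.0, 7.8]
width: 0.0098
grasp_force: 62.2
```

Run:
```python
from h import *
s=arm.state();p=s['position'];x=np.array([.9776,.2104,0])
d=p-np.array([.4382,-.2473,.0895]);f=d@x
print(s['ft_force'],f,d[2],np.degrees([np.arctan2(d[2],.225-f),np.arcsin(d[2]/.225)]),np.hypot(d[2],.225-f))
a=vision.capture("scene")[60:280,120:360,::-1];b=vision.capture("side")[120:330,220:440,::-1]
cv2.imwrite("pics/e.png",np.hstack([cv2.resize(a,(400,400),interpolation=3),cv2.resize(b,(400,400),interpolation=3)]))
```

```text
[-5.71811662 -3.99217815  7.77552473] 0.1078850241945664 0.19779728914075487 [59.37039618 61.53387417] 0.22986884336364222
```

View pics/e.png

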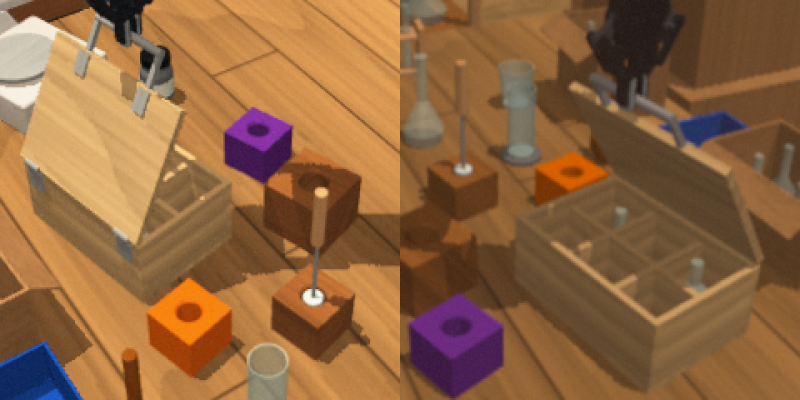

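The lid is up at about 60° (59.4–61.5° by arc geometry) with the bar between the pads. The brush is in its stand and the jar upright. I'll let it settle, then hand in.

Emit:
carry_out(travel=[[0,0,0],[0,0,0],[0,0,0],[0,0,0],[0,0,0]], delta_rot=[[0,0,0],[0,0,0],[0,0,0],[0,0,0],[0,0,0]])

```text
time_s: 15.17
position: [0.5436, -0.2253, 0.2872]
tool_rot: [0.001, 0.629, 0.777, -0.001]
ft_force: [-5.1, -3.7, 7.8]
width: 0.0098
grasp_force: 62.1
```

Run:
```python
from workcell import arm
s=arm.state();print(s['position'],s['grasp_force'],s['ft_force'])
print(arm.finish_job())
```

```text
[ 0.54358426 -0.22526108  0.28715935] 62.10630655288696 [-5.08641176 -3.72647073  7.7525588 ]
the job is handed in; nothing more can be done
None
```

The job is handed in at about 15 s (no verdict came back): the jar was scrubbed twice, the brush is back down in its stand, and the gripper is holding the lid at about 60° by its bar.

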